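# Roll down the caption strip of a museum display

## Task

Take the rubber hand roller out of its wooden rest and, in one unbroken pass along the caption rail without lifting the roller off, roll all six caption plates down until they sit flush, pressing firmly and evenly with the roller only and not so hard that the plates are marked. Then stand the roller back upright in its rest and let go, leaving the other things on the table where they are.

Things in the scene. Friction and masses are not known exactly. Their poses are not given: they have to be found in the camera images.
- rail: Caption rail fixed to the table: aluminium base 310 x 84 x 14 mm under a carrier bar 278 x 78 mm with a row of six white laminate plates. Origin: centre of the base's underside, on the table; x along the row, y across, z up. Plates are 42 mm (x) by 60 mm (y) at 43.2 mm pitch, centred on y = 0. The carrier has low lips along both sides and stops at both ends.
- row_top (a point): Nominal centre of the row's top while proud, 37 mm above the rail's origin; flush is 3 mm lower, level with lips and stops. The carrier stands on uneven packing that no pose shows: as a whole up to 5 mm higher or lower than nominal, and out of level along x by up to 0.03 rad (another 4 mm up at one end, down at the other). More than 25 N on the rail marks the plates.
- plate1 (a joint): How far the plate centred at x = -108 mm of the rail has been pressed down: 0 proud, 0.003 m flush. It lies on push-together fastener strips: yields at about 9 N and stays where it is pushed; 12 to 20 N of roller load does it well.
- plate2 (a joint): The same for the plate centred at x = -64.8 mm.
- plate3 (a joint): The same for the plate centred at x = -21.6 mm.
- plate4 (a joint): The same for the plate centred at x = 21.6 mm.
- plate5 (a joint): The same for the plate centred at x = 64.8 mm.
- plate6 (a joint): The same for the plate centred at x = 108 mm.
- roller_grip (a point): Centre of the hand roller's wooden crossbar grip: 24 mm thick (x), 74 mm long (y), 22 mm high (z), flat sides to pinch along x. The rubber barrel lies straight below and parallel to it. Below the bar is a steel yoke 30 mm wide (x), 66 mm over its two side plates (y), ending in two flat feet (34 mm along x, 82 mm over both in y) 72 mm below this point. Mass about 0.46 kg.
- roller_axle (a point): Centre of the barrel's axle, 62 mm below the grip's centre; the axle runs along y, the roller rolls along x (axes do not turn with the barrel). Rubber barrel: 36 mm diameter, 50 mm wide, its lowest line 8 mm lower than the feet.
- rest: The roller's plywood rest, fixed to the table left or right of the rail, 80 x 116 x 44 mm; x and y as for the roller standing in it. Origin: centre of its underside. The feet stand on two cheeks 34 mm up, inside lips 10 mm high with 4 mm of play all round; the barrel hangs free between the cheeks. Seated, the axle is 44 mm and the grip's centre 106 mm above the origin.
- survey_meter: Bystander: bronze-coloured instrument with a dial on a 100 mm square black foot, 135 mm tall, fixed; it stands on the other side of the rail from the rest.
- pocket_meter: Bystander: flat black hand-held meter, 120 x 66 x 26 mm, loose.
- pen_dosimeter: Bystander: aluminium tube, 15 mm thick, 115 mm long, loose.
- booklet: Bystander: ochre booklet, 107 x 150 x 10 mm, loose.
- handset: Bystander: black telephone handset, 220 mm long, 35 mm high, loose.
- tag_tray: Bystander: clear tray of blank number tags, 100 x 75 x 28 mm, loose.
- coin_badge: Bystander: round badge, 60 mm across, 6 mm thick, loose.
- cleaner_jar: Bystander: amber jar with black lid, 48 mm across, 77 mm tall, loose.
There are look-alikes about, which are no part of the job. There is more than one size of the rest; the job needs the largest.

How it is judged:
By the outcome, as a careful person would: the job done as asked, in the order asked, and still so for the second after the job is handed in, with the robot touching nothing.
It also fails if it takes over 72 s, if anything falls off the work surface, if the arm or the gripper's body presses on something with over 40 N, if the wrist force passes 120 N, or if a joint passes its speed limit or range.

## Robot

A 7-joint arm with a two-finger parallel gripper is mounted at the origin on the work surface. World frame = base frame: x ahead of the robot, y to its left, z up, the work surface at z = 0. Lengths are in m, angles in rad, forces in N, time in s.
With the tool pointing down it reaches from about 0.4 to 0.875 m from the base axis. Payload 19.3 kg.
Tool frame: the origin (TCP) lies at the very end of the fingers, on their centre line; the grasp point (between the pads) lies 19 mm behind it; y points along the fingers, x is the direction in which the jaws open and shut, and the axes are right-handed (so a half turn about y gives the same grasp; the last joint's range is limited). The gripper opens to 85 mm and grips with 20 to 120 N. Pads are 22 mm wide; open, the fingers measure 114 mm over their backs; the gripper's body (76 mm by 85 mm) begins 54 mm behind the grasp point. The pads swing forward as they close: fully open they stand 13 mm farther back than shut.
Start: joints at [-1.244, 0.521, -0.036, 1.599, 0.021, 1.021, -0.113], TCP at [0.242, 0.576, 0.231] pointing down, gripper open.
Joint ranges: [-2.91, 2.91], [-0.3, 2.13], [-1.5, 1.42], [0.17, 2.43], [-1.26, 4.41], [0.16, 1.93], [-2.52, 2.52]. Speed limits (rad/s): [1.89, 1.89, 2.39, 2.39, 3.01, 3.01, 3.01].

## Interface

Orientations are given as [roll, pitch, yaw] about the fixed x, y, z axes, in that order (R = Rz(yaw) Ry(pitch) Rx(roll)).
In Python, from workcell import bot gives the robot as it stands. The module is installed in compiled form; this text tells all that it offers.
- The arm moves only by the shell command python3 -m crank 'ROWS' [FORCE]. ROWS is JSON, a list of rows, each an object of numbers: "hand": the closure, from 0 (fully open) to 1 (shut); "dx", "dy", "dz": the shift along the tool's x, y, z in mm; "yaw": the turn about the tool's y in rad. In form: [{"hand": .., "dx": .., "dy": .., "dz": .., "yaw": ..}, ...]. A call has 1 to 12 rows; each row is the pose to reach, as a shift and turn from the pose commanded when the call began, along the tool's axes at that moment; what a row does not reach only later rows make up. A row lasts 1/12 s, in which the tool goes at most 41.7 mm and 7.16 degrees, less where a joint would pass 70% of its speed; a pose out of reach is approached as far as the arm can. A call with a gripper value outside its range is refused whole. The fingers move at their own pace and stop on an object; FORCE is the grip in N (left out, the last holds). Time passes only in rows, so rows that repeat a pose let the fingers close. It gives the time, the measured TCP pose, the force and the opening at its end, in the units of the state.
- bot.observe(): the state, without advancing time (a new reading comes with each control period).
- bot.grab_frame(name): name is "scene" or "top" or "wrist"; returns the picture (384x512x3 uint8, red, green, blue); there is no depth.
- bot.camera_info(name): a dict with "fx", "fy", "cx", "cy" (pixels), "rvec" (rotation vector, rad) and "tvec" (3), from world to camera coordinates, as OpenCV has them. Camera axes: x right, y down, z forward; pixel columns grow to the right and rows downward; lengths in m; the calibration is good to about 2 mm. A picture is of the moment at which its call begins: read the wrist's pose just before it. camera_info takes no time and is no camera call; for the wrist camera it gives the pose at the moment of the call.
- bot.job_done(): hands the job in, once; it reports no verdict.
The state is a dict: "clock": time; "qpos": joint angles; "qd": joint speeds; "joint_efforts": joint torques, N m; "position": TCP position; "tool_rot": TCP orientation; "force": force on the tool from outside, world axes, zero at the start; "moment": the same for the moment, N m; "grip_width": finger opening in m.
Only numpy, scipy, OpenCV 4.12 (cv2) and the standard library are available. Lean on these libraries where they do the work, as an engineer would, in place of code of your own. Each camera call takes 0.05 s, during which the arm holds its last target.

## Working session

There is one attempt and no reset: what is moved stays moved. The work goes in short steps, Python scripts to look and compute and a shell command to move; the robot and the scene stay as the last step left them, time stands still between calls to the robot, and variables do not carry over. Pictures are saved under pics/ and viewed, and the job is handed in when it is done.

```bash
ls; mkdir -p pics
python3 - <<'E'
from workcell import bot
import cv2
s=bot.observe(); print(s)
for n in ["scene","top","wrist"]:
    print(n,bot.camera_info(n))
    cv2.imwrite(f"pics/{n}0.png",bot.grab_frame(n)[:,:,::-1])
E
```

```text
pics
{'clock': 0.0, 'qpos': array([-1.24425223,  0.52203495, -0.03634712,  1.60000749,  0.02120121,
        1.021094  , -0.11278733]), 'qd': array([-8.62148885e-04,  1.34107423e-03, -2.84062497e-04,  1.83893918e-04,
        1.06647509e-03,  6.40437306e-04, -4.27105386e-05]), 'joint_efforts': array([-1.43450641e-03, -9.27080297e+01,  1.97911531e+00, -3.69945395e+01,
        1.77473371e-02,  7.89739599e-03,  2.96108090e-05]), 'position': array([0.24140322, 0.57612811, 0.23071265]), 'tool_rot': array([-1.57087028e+00,  1.15640628e-03,  1.17407260e+00]), 'force': array([-0.01893957, -0.49892206, -0.09660579]), 'moment': array([0.02093307, 0.0581502 , 0.0634249 ]), 'grip_width': 0.08519052444946566}
scene {'fx': 488.2893721570668, 'fy': 488.2893721570668, 'cx': 252.63969212597345, 'cy': 192.9418005229956, 'rvec': array([ 0.68929089,  2.81094673, -0.8406598 ]), 'tvec': array([ 0.53287607, -0.16315464,  1.36374561])}
top {'fx': 423.62088436621025, 'fy': 423.62088436621025, 'cx': 260.9107812677384, 'cy': 195.0105284952605, 'rvec': array([ 2.1456651 , -2.17142117,  0.04696248]), 'tvec': array([-0.00740844,  0.557539  ,  1.03636328])}
wrist {'fx': 314.1148264500136, 'fy': 314.1148264500136, 'cx': 257.1830168866252, 'cy': 190.04254279233308, 'rvec': array([-2.37941772, -1.58565717, -0.25912544]), 'tvec': array([-0.6246439 , -0.04308161,  0.38015947])}
```

View pics/scene0.png

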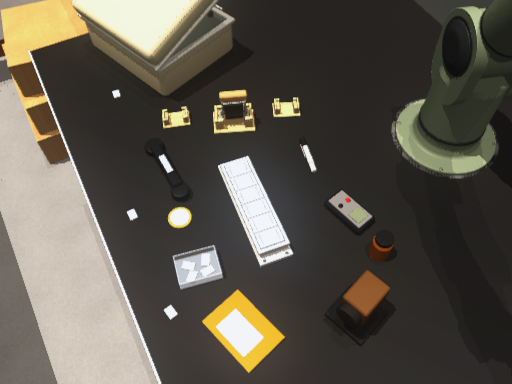

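View pics/top0.png

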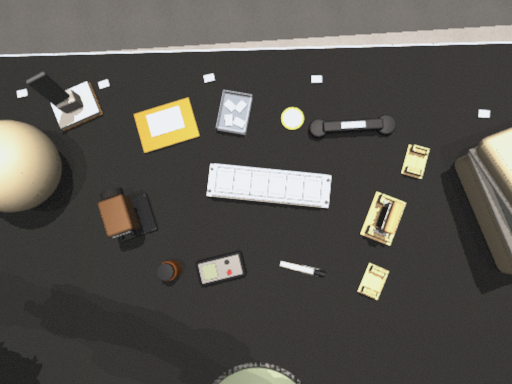

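View pics/wrist0.png

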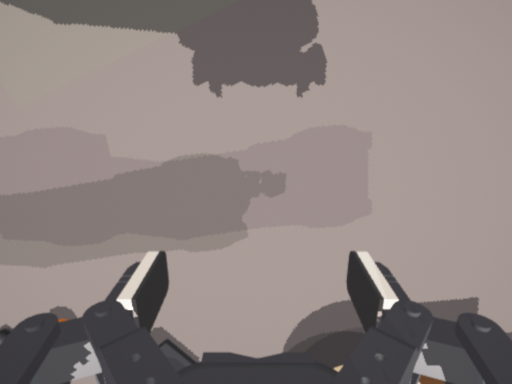

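The scene view shows the roller in its rest at about (234,110), between two smaller look-alike rests, and the rail at (254,208). In the top view the roller and rest are at (383,218) and the rail is at (269,186). The survey meter is at (120,215).

```bash
cat > h.py <<'E'
import numpy as np, cv2, json
from workcell import bot
def cam(n):
    c=bot.camera_info(n); R=cv2.Rodrigues(np.array(c['rvec']))[0]
    return c,R,np.array(c['tvec'])
def ray(n,uv,C=None):
    c,R,t=C or cam(n)
    d=R.T@np.array([(uv[0]-c['cx'])/c['fx'],(uv[1]-c['cy'])/c['fy'],1.0]); o=-R.T@t
    return o,d
def onz(n,uv,z,C=None):
    o,d=ray(n,uv,C); return o+d*(z-o[2])/d[2]
def proj(n,P,C=None):
    c,R,t=C or cam(n); p=R@np.array(P)+t
    return np.array([c['cx']+c['fx']*p[0]/p[2],c['cy']+c['fy']*p[1]/p[2]])
E
python3 - <<'E'
from h import *
t=cv2.imread('pics/top0.png'); s=cv2.imread('pics/scene0.png')
a=cv2.resize(t[150:260,195:425],None,fx=3.4,fy=3.4,interpolation=cv2.INTER_CUBIC); cv2.imwrite('pics/topz.png',a)
a=cv2.resize(s[80:270,150:330],None,fx=3.1,fy=3.1,interpolation=cv2.INTER_CUBIC); cv2.imwrite('pics/scenez.png',a)
print(proj('top',[.242,.576,.23]),proj('scene',[.242,.576,.23]))
for n in ['top','scene']: print(n,ray(n,(256,192))[0])
hsv=cv2.cvtColor(t,cv2.COLOR_BGR2HSV)
m=((hsv[...,1]<60)&(hsv[...,2]>120)).astype(np.uint8)*255
m[:, :195]=0;m[:,345:]=0;m[:155]=0;m[215:]=0
cs,_=cv2.findContours(m,cv2.RETR_EXTERNAL,cv2.CHAIN_APPROX_NONE)
c=max(cs,key=cv2.contourArea); r=cv2.minAreaRect(c);print(r,cv2.boxPoints(r))
for p in cv2.boxPoints(r): print(onz('top',p,.014))
E
```

```text
[-35.19195125 346.80753173] [594.63256919 329.36120076]
top [ 0.46790493 -0.05676905  1.07833006]
scene [0.87187446 0.54246558 1.05638272]
((268.6864318847656, 184.9201202392578), (123.5839614868164, 34.11265563964844), 5.609274387359619) [[205.5232  195.85498]
 [208.85748 161.90567]
 [331.84967 173.98526]
 [328.51538 207.93457]]
[0.5579742  0.12695726 0.014     ]
[0.64484512 0.11846585 0.014     ]
[ 0.60885407 -0.19288537  0.014     ]
[ 0.52345656 -0.18253081  0.014     ]
```

View pics/topz.png

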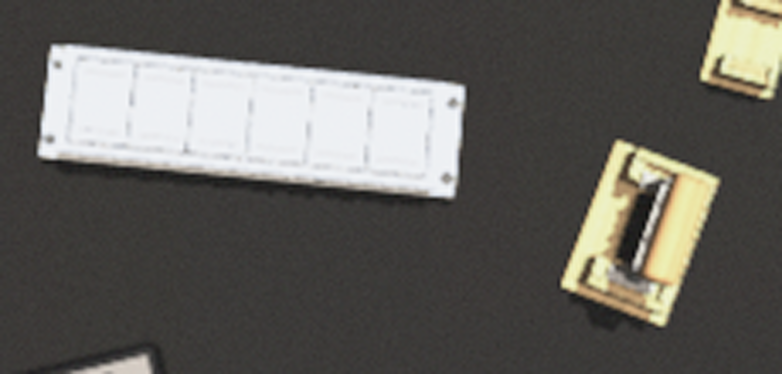

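View pics/scenez.png

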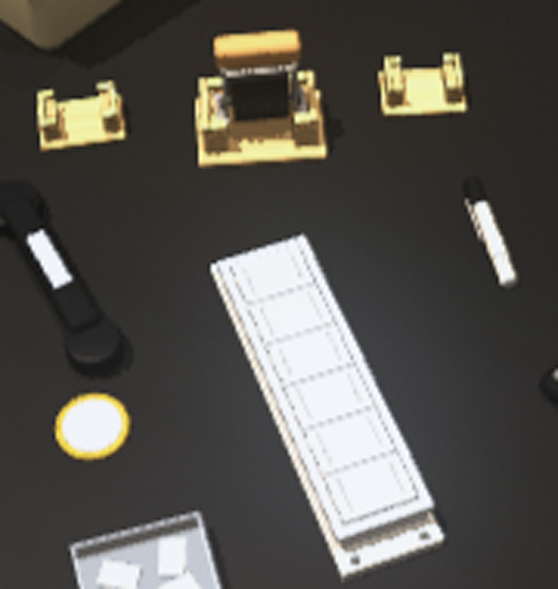

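Run:
```python
from h import *
t=cv2.imread('pics/top0.png'); s=cv2.imread('pics/scene0.png')
a=cv2.resize(t[188:248,355:411],None,fx=7,fy=7,interpolation=cv2.INTER_NEAREST)
b=cv2.resize(s[84:140,205:261],None,fx=7,fy=7,interpolation=cv2.INTER_NEAREST)
b=np.vstack([b,np.zeros((a.shape[0]-b.shape[0],b.shape[1],3),np.uint8)])
cv2.imwrite('pics/z2.png',np.hstack([a,b]))
```

```text
(no output)
```

View pics/z2.png

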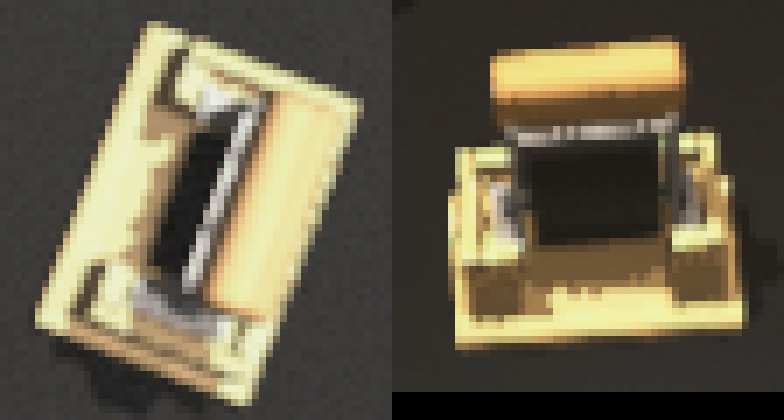

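Run:
```python
from h import *
P=np.array([(150,22),(362,98),(250,405),(40,325)])/7+[355,188]-.5
for z in (0,.01,.02):
    W=np.array([onz('top',p,z)[:2] for p in P]); print(z,W.mean(0),[np.linalg.norm(W[i]-W[i-1]).round(4) for i in range(4)], np.arctan2(*(W[0]-W[3])[::-1]),np.arctan2(*(W[1]-W[2])[::-1]))
G=np.array([(275,92),(208,300)])/7+[355,188]-.5
for z in (.106,.117): print([onz('top',p,z) for p in G])
G=np.array([(492,55),(682,42)])/7+[205-56,84]-.5
print([onz('scene',p,.117) for p in G])
s=bot.observe()
print(s['position'],s['qpos'])
```

```text
0 [ 0.49774356 -0.32018143] [np.float64(0.1167), np.float64(0.0798), np.float64(0.1177), np.float64(0.0791)] -0.37409485651644475 -0.3803837449014555
0.01 [ 0.49746685 -0.31773865] [np.float64(0.1156), np.float64(0.0791), np.float64(0.1167), np.float64(0.0783)] -0.3740948565164443 -0.3803837449014551
0.02 [ 0.49719014 -0.31529587] [np.float64(0.1146), np.float64(0.0783), np.float64(0.1156), np.float64(0.0776)] -0.3740948565164443 -0.380383744901455
[array([ 0.53341241, -0.31956875,  0.106     ]), array([ 0.46633805, -0.29573624,  0.106     ])]
[array([ 0.53267132, -0.31659569,  0.117     ]), array([ 0.46635577, -0.2930328 ,  0.117     ])]
[array([ 0.52684041, -0.33535994,  0.117     ]), array([ 0.45982855, -0.3076548 ,  0.117     ])]
[0.24147496 0.57618531 0.2308624 ] [-1.24422118  0.52186831 -0.03629559  1.59988091  0.02120578  1.02110857
 -0.11276985]
```

```bash
python3 -m crank '[{"hand":0,"dx":-293,"dy":-40,"dz":-403,"yaw":0},{"hand":0,"dx":-293,"dy":-40,"dz":-403,"yaw":0},{"hand":0,"dx":-293,"dy":-40,"dz":-403,"yaw":0},{"hand":0,"dx":-293,"dy":-40,"dz":-403,"yaw":0},{"hand":0,"dx":-293,"dy":-40,"dz":-403,"yaw":0},{"hand":0,"dx":-293,"dy":-40,"dz":-403,"yaw":0},{"hand":0,"dx":-293,"dy":-40,"dz":-403,"yaw":0},{"hand":0,"dx":-293,"dy":-40,"dz":-403,"yaw":0},{"hand":0,"dx":-293,"dy":-40,"dz":-403,"yaw":0},{"hand":0,"dx":-293,"dy":-40,"dz":-403,"yaw":0},{"hand":0,"dx":-293,"dy":-40,"dz":-403,"yaw":0},{"hand":0,"dx":-293,"dy":-40,"dz":-403,"yaw":0}]'
```

```text
clock: 1.15
position: [0.5006, 0.1484, 0.2715]
tool_rot: [-1.571, -0.0, 1.174]
force: [0.9, 0.6, 0.5]
grip_width: 0.0854
```

Run:
```python
from h import *
s=bot.observe(); print(s['position'],s['tool_rot'],s['qpos'])
o,d=ray('wrist',(257,190)); print(o,d)
```

```text
[0.50056225 0.14842937 0.27152921] [-1.57079351e+00 -4.77373992e-05  1.17405146e+00] [-0.4962325   0.31429213  0.12051392  1.82638616 -0.0441272   1.00345817
  0.81620574]
[0.42533693 0.17986669 0.41434053] [ 0.29451743 -0.12308657 -0.94768641]
```

```bash
python3 -m crank '[{"hand":0,"dx":-431,"dy":20,"dz":-177,"yaw":-0.02},{"hand":0,"dx":-431,"dy":20,"dz":-177,"yaw":-0.02},{"hand":0,"dx":-431,"dy":20,"dz":-177,"yaw":-0.02},{"hand":0,"dx":-431,"dy":20,"dz":-177,"yaw":-0.02},{"hand":0,"dx":-431,"dy":20,"dz":-177,"yaw":-0.02},{"hand":0,"dx":-431,"dy":20,"dz":-177,"yaw":-0.02},{"hand":0,"dx":-431,"dy":20,"dz":-177,"yaw":-0.02},{"hand":0,"dx":-431,"dy":20,"dz":-177,"yaw":-0.02},{"hand":0,"dx":-431,"dy":20,"dz":-177,"yaw":-0.02},{"hand":0,"dx":-431,"dy":20,"dz":-177,"yaw":-0.02},{"hand":0,"dx":-431,"dy":20,"dz":-177,"yaw":-0.02},{"hand":0,"dx":-431,"dy":20,"dz":-177,"yaw":-0.02}]'
python3 - <<'E'
from h import *
import pickle
s=bot.observe(); print(s['position'],s['tool_rot'],s['qpos'])
pickle.dump(cam('wrist'),open('w1.pkl','wb'))
a=bot.grab_frame('wrist')[:,:,::-1]
cv2.imwrite('pics/w1.png',a); cv2.imwrite('pics/w1b.png',cv2.resize(a,None,fx=1.56,fy=1.56,interpolation=cv2.INTER_CUBIC))
print(proj('wrist',[.497,-.318,.117]))
E
```

```text
clock: 2.15
position: [0.4946, -0.3223, 0.2509]
tool_rot: [-1.571, 0.003, 1.188]
force: [-0.1, -0.3, 0.6]
grip_width: 0.0853
[ 0.49462846 -0.32225174  0.25087066] [-1.57076835  0.00292591  1.18787667] [ 0.27289568  0.45984248  0.28739327  1.68535991 -0.14501893  1.01715413
  1.79628587]
[261.08289454 179.06289838]
```

View pics/w1b.png

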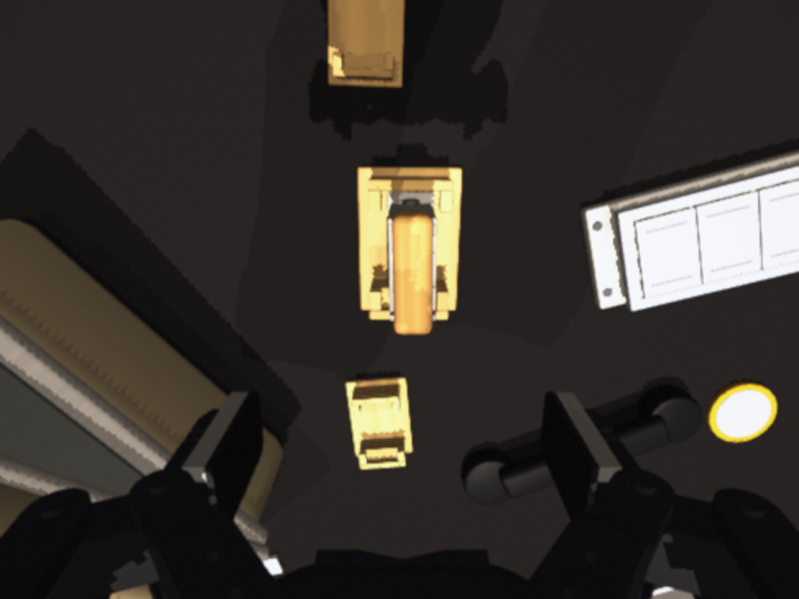

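The wrist view shows the roller grip upright at about (412,270) zoomed. It lines up with the jaws and matches my prediction of (407,279). The rail's near end is at (605,255).

Run:
```python
from h import *
import pickle
C=pickle.load(open('w1.pkl','rb'))
a=cv2.imread('pics/w1.png'); hsv=cv2.cvtColor(a,cv2.COLOR_BGR2HSV)
print(hsv[170,240:292:3].tolist())
print(hsv[190,240:292:3].tolist())
cv2.imwrite('pics/w1c.png',cv2.resize(a[95:225,220:305],None,fx=4.6,fy=4.6,interpolation=cv2.INTER_NEAREST))
print('tcp',proj('wrist',bot.observe()['position'],C))
for w in range(4): pass
# rail corners visible
```

```text
[[18, 143, 216], [17, 147, 128], [18, 143, 207], [19, 38, 180], [15, 139, 195], [21, 142, 247], [23, 132, 247], [22, 137, 247], [26, 118, 247], [26, 119, 247], [25, 126, 247], [20, 144, 246], [16, 148, 205], [18, 60, 220], [19, 138, 177], [23, 124, 214], [28, 91, 247], [26, 103, 246]]
[[27, 94, 247], [27, 105, 237], [25, 107, 246], [24, 81, 232], [16, 88, 188], [18, 154, 239], [20, 147, 247], [19, 151, 244], [20, 147, 246], [21, 140, 247], [19, 149, 243], [17, 158, 229], [15, 136, 172], [17, 78, 173], [24, 114, 247], [24, 115, 247], [27, 98, 246], [25, 111, 243]]
tcp [259.827472   251.17842598]
```

View pics/w1c.png

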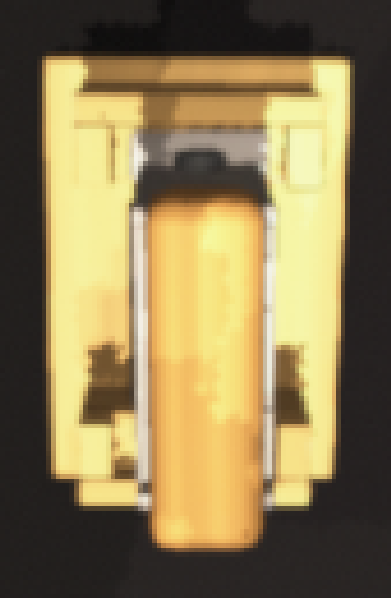

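Run:
```python
from h import *
import pickle
C=pickle.load(open('w1.pkl','rb'))
f=lambda p:np.array(p)/4.6+[220,95]-.5
for z in (.115,.117):
  L=[onz('wrist',f(p),z,C)[:2] for p in [(149,200),(152,540)]]
  R=[onz('wrist',f(p),z,C)[:2] for p in [(267,200),(264,540)]]
  T=onz('wrist',f((208,191)),z,C)[:2];B=onz('wrist',f((208,549)),z,C)[:2]
  print(z,np.round([*L,*R,T,B],4).tolist(), np.linalg.norm(L[0]-R[0]),np.linalg.norm(T-B))
  c=(T+B)/2; d=((L[0]+R[0])-(L[1]+R[1]))/2; print('centre',c,'sidec',(L[0]+R[0]+L[1]+R[1])/4,'ang of long axis',np.arctan2(d[1],d[0]))
o,_=ray('wrist',(0,0),C); print(o)
R=np.array([(42,57),(352,57),(335,478),(55,478)])
for z in (.01,): 
  W=np.array([onz('wrist',f(p),z,C)[:2] for p in R]); print(W.mean(0),[np.linalg.norm(W[i]-W[i-1]) for i in range(4)],W)
```

```text
0.115 [[0.459, -0.3133], [0.5248, -0.3395], [0.4674, -0.2922], [0.5335, -0.3178], [0.4616, -0.3021], [0.531, -0.3294]] 0.02273953790961593 0.07456366238074234
centre [ 0.49630658 -0.31575628] sidec [ 0.49616618 -0.31570256] ang of long axis 2.767800453231231
0.117 [[0.4587, -0.3132], [0.524, -0.3391], [0.4671, -0.2922], [0.5326, -0.3176], [0.4613, -0.3021], [0.5302, -0.3291]] 0.022576323563341903 0.07402847738887325
centre [ 0.49575233 -0.31558203] sidec [ 0.49561294 -0.3155287 ] ang of long axis 2.7678004532312306
[ 0.41908708 -0.29147969  0.39364631]
[ 0.49807196 -0.31768841] [np.float64(0.11533748749060008), np.float64(0.0797364247380403), np.float64(0.11527446178148935), np.float64(0.07915276131084611)] [[ 0.42972085 -0.33324904]
 [ 0.45939094 -0.25923834]
 [ 0.56628527 -0.30238697]
 [ 0.53689079 -0.37587931]]
```

```bash
cat > to.py <<'E'
import sys
from h import *
# target world x y z yaw -> tool shifts (mm) from measured pose
s=bot.observe(); p=s['position']; y=s['tool_rot'][2]
T=[float(v) for v in sys.argv[1:5]]
d=np.array(T[:3])-p; ex=np.array([np.cos(y),np.sin(y)]); ez=np.array([-np.sin(y),np.cos(y)])
print('pos',p.round(4),'yaw',y.round(4),'dx %.1f dy %.1f dz %.1f yaw %.3f'%(1e3*d[:2]@ex,-1e3*d[2],1e3*d[:2]@ez,y-T[3]),'F',s['force'].round(1),'M',s['moment'].round(2),'q7',s['qpos'][6].round(3))
E
python3 to.py .496 -.316 .097 1.197
```

```text
pos [ 0.4949 -0.3208  0.2507] yaw 1.1881 dx 4.9 dy 153.7 dz 0.8 yaw -0.009 F [-1.9  0.3 -1.1] M [-0.04  0.1  -0.  ] q7 1.794
```

```bash
python3 -m crank '[{"hand":0,"dx":3,"dy":30,"dz":1,"yaw":-0.006},{"hand":0,"dx":3,"dy":60,"dz":1,"yaw":-0.006},{"hand":0,"dx":3,"dy":90,"dz":1,"yaw":-0.006},{"hand":0,"dx":3,"dy":115,"dz":1,"yaw":-0.006},{"hand":0,"dx":3,"dy":135,"dz":1,"yaw":-0.006},{"hand":0,"dx":3,"dy":135,"dz":1,"yaw":-0.006},{"hand":0,"dx":3,"dy":135,"dz":1,"yaw":-0.006}]'; python3 to.py .496 -.316 .097 1.197
```

```text
clock: 2.78
position: [0.4966, -0.3119, 0.116]
tool_rot: [-1.569, -0.0, 1.2]
force: [0.2, -0.8, 0.6]
grip_width: 0.0854
pos [ 0.4966 -0.3119  0.116 ] yaw 1.2002 dx -4.0 dy 19.0 dz -1.0 yaw 0.003 F [ 0.2 -0.8  0.6] M [-0.02  0.02  0.03] q7 1.837
```

```bash
python3 -m crank '[{"hand":0,"dx":-4,"dy":10,"dz":-1,"yaw":0.003},{"hand":0,"dx":-4,"dy":19,"dz":-1,"yaw":0.003},{"hand":0,"dx":-4,"dy":19,"dz":-1,"yaw":0.003},{"hand":0,"dx":-4,"dy":19,"dz":-1,"yaw":0.003}]'; python3 to.py .496 -.316 .097 1.197
python3 - <<'E'
from h import *
a=bot.grab_frame('wrist')[:,:,::-1]
cv2.imwrite('pics/w2.png',a)
E
```

```text
clock: 3.12
position: [0.4963, -0.3164, 0.0974]
tool_rot: [-1.571, -0.0, 1.197]
force: [0.9, -0.4, 0.1]
grip_width: 0.0854
pos [ 0.4963 -0.3164  0.0974] yaw 1.1969 dx 0.3 dy 0.4 dz 0.4 yaw -0.000 F [ 0.9 -0.4  0.1] M [-0.04 -0.02 -0.02] q7 1.848
```

View pics/w2.png

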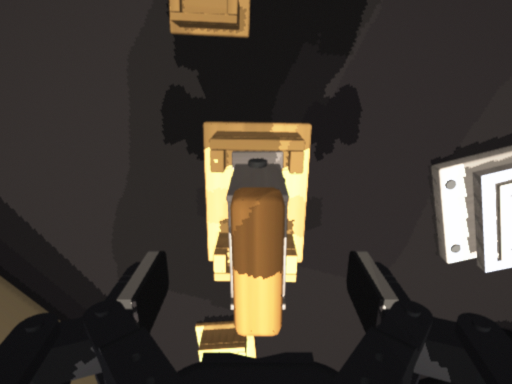

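The grip bar sits centred between the pads (bar at column 257, pads at 140 and 375). Now I'll close the gripper.

```bash
python3 -m crank '[{"hand":1,"dy":0},{"hand":1,"dy":0},{"hand":1,"dy":0},{"hand":1,"dy":0},{"hand":1,"dy":0},{"hand":1,"dy":0},{"hand":1,"dy":0},{"hand":1,"dy":0}]' 90; python3 to.py .496 -.316 .097 1.197
```

```text
pos [ 0.4964 -0.3165  0.0976] yaw 1.1969 dx 0.3 dy 0.6 dz 0.5 yaw -0.000 F [0.3 0.4 0.4] M [-0.04 -0.02 -0.  ] q7 1.848$[0]: bad value
```

```bash
python3 -m crank '[{"hand":1,"dx":0,"dy":0,"dz":0,"yaw":0},{"hand":1,"dx":0,"dy":0,"dz":0,"yaw":0},{"hand":1,"dx":0,"dy":0,"dz":0,"yaw":0},{"hand":1,"dx":0,"dy":0,"dz":0,"yaw":0},{"hand":1,"dx":0,"dy":0,"dz":0,"yaw":0},{"hand":1,"dx":0,"dy":0,"dz":0,"yaw":0},{"hand":1,"dx":0,"dy":0,"dz":0,"yaw":0},{"hand":1,"dx":0,"dy":0,"dz":0,"yaw":0}]' 90; python3 to.py .496 -.316 .097 1.197
```

```text
clock: 3.83
position: [0.4965, -0.3165, 0.0978]
tool_rot: [-1.571, -0.0, 1.197]
force: [-1.9, 1.9, 7.7]
grip_width: 0.0219
pos [ 0.4965 -0.3165  0.0978] yaw 1.197 dx 0.3 dy 0.8 dz 0.6 yaw 0.000 F [-1.9  1.9  7.7] M [0.32 0.38 0.02] q7 1.848
```

```bash
python3 -m crank '[{"hand":1,"dx":0,"dy":-5,"dz":0,"yaw":0},{"hand":1,"dx":0,"dy":-20,"dz":0,"yaw":0},{"hand":1,"dx":0,"dy":-40,"dz":0,"yaw":0},{"hand":1,"dx":0,"dy":-60,"dz":0,"yaw":0},{"hand":1,"dx":0,"dy":-60,"dz":0,"yaw":0},{"hand":1,"dx":0,"dy":-60,"dz":0,"yaw":0}]'; python3 to.py .496 -.316 .097 1.197
python3 - <<'E'
from h import *
import pickle
for n in ['wrist','scene']:
  pickle.dump(cam(n),open(n+'3.pkl','wb'))
  a=bot.grab_frame(n)[:,:,::-1]
  cv2.imwrite(f'pics/{n}3.png',a)
cv2.imwrite('pics/scene3z.png',cv2.resize(a[40:280,150:330],None,fx=2.5,fy=2.5))
for i in range(6): 
  import time; s=bot.observe(); print(s['force'].round(2))
E
```

```text
clock: 4.33
position: [0.4965, -0.3164, 0.1578]
tool_rot: [-1.572, 0.0, 1.197]
force: [-0.4, 0.3, -4.3]
grip_width: 0.0221
pos [ 0.4965 -0.3164  0.1578] yaw 1.1971 dx 0.2 dy 60.8 dz 0.6 yaw 0.000 F [-0.4  0.3 -4.3] M [ 0.05  0.03 -0.03] q7 1.827
[ 0.02  1.11 -5.2 ]
[ 0.02  1.11 -5.2 ]
[ 0.02  1.11 -5.2 ]
[ 0.02  1.11 -5.2 ]
[ 0.02  1.11 -5.2 ]
[ 0.02  1.11 -5.2 ]
```

View pics/wrist3.png

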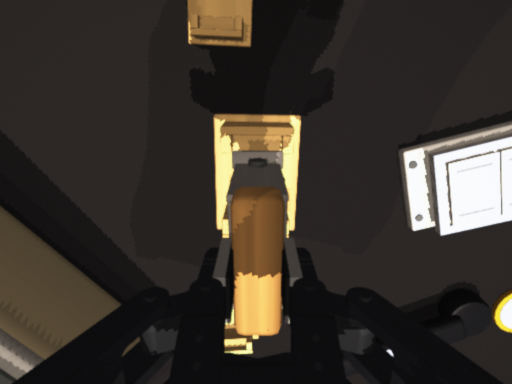

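View pics/scene3z.png

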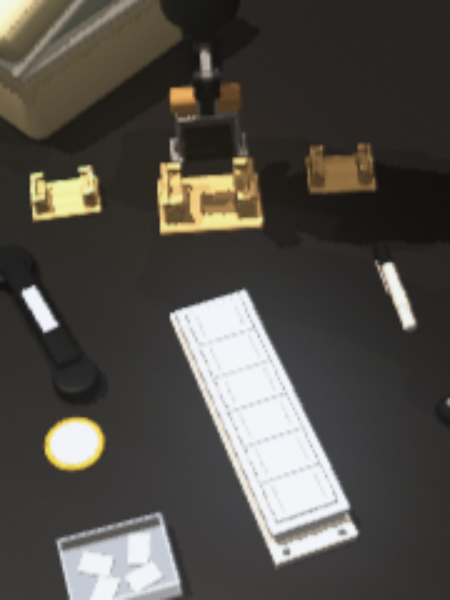

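Run:
```python
from h import *
import pickle
H=np.array([(57,64),(49,139),(453,103),(446,178)])
W=np.array([onz('top',(p+.5)/3.4-.5+[195,150],.014)[:2] for p in H]); print(W,W.mean(0))
d=(W[2]+W[3]-W[0]-W[1]); print(np.linalg.norm(d)/2,np.arctan2(-d[1],-d[0]))
C=pickle.load(open('w1.pkl','rb'))
for p in [(597,226),(607,292)]: print('w1',onz('wrist',(np.array(p)+.5)/1.56-.5,.014,C))
C=pickle.load(open('wrist3.pkl','rb'))
for p in [(412.5,165),(419.5,217.5)]: print('w3',onz('wrist',p,.014,C))
# scene: base near corners
for p in [(355,535),(410,527)]: pass
f=lambda p:(np.array(p)+.5)/3.1-.5+[150,80]
for p in [(355,562),(424,535)]: print('scene hole',onz('scene',f(p),.014))
```

```text
[[ 0.62782472  0.11191237]
 [ 0.57141847  0.11793729]
 [ 0.59392131 -0.18260595]
 [ 0.53841192 -0.17617901]] [ 0.58289411 -0.03223383]
0.29621261439329316 1.45761238057733
w1 [ 0.54000757 -0.17700458  0.014     ]
w1 [ 0.59575924 -0.18319514  0.014     ]
w3 [ 0.54057779 -0.17717219  0.014     ]
w3 [ 0.59607006 -0.18227088  0.014     ]
scene hole [0.62918311 0.114482   0.014     ]
scene hole [0.57199296 0.11900152 0.014     ]
```

```bash
python3 to.py .5701 -.1532 .122 1.459
```

```text
pos [ 0.4958 -0.316   0.1563] yaw 1.1972 dx 178.7 dy 34.3 dz -9.7 yaw -0.262 F [ 0.   1.1 -5.2] M [-0.01  0.06 -0.04] q7 1.827
```

```bash
python3 -m crank '[{"hand":1,"dx":20,"dy":0,"dz":-1,"yaw":-0.03},{"hand":1,"dx":50,"dy":0,"dz":-3,"yaw":-0.08},{"hand":1,"dx":85,"dy":0,"dz":-5,"yaw":-0.14},{"hand":1,"dx":120,"dy":0,"dz":-7,"yaw":-0.2},{"hand":1,"dx":150,"dy":5,"dz":-9,"yaw":-0.24},{"hand":1,"dx":172,"dy":15,"dz":-10,"yaw":-0.262},{"hand":1,"dx":179,"dy":30,"dz":-10,"yaw":-0.262},{"hand":1,"dx":179,"dy":35,"dz":-10,"yaw":-0.262},{"hand":1,"dx":179,"dy":35,"dz":-10,"yaw":-0.262},{"hand":1,"dx":179,"dy":35,"dz":-10,"yaw":-0.262}]'; python3 to.py .5701 -.1532 .122 1.459;python3 - <<'E'
from h import *
for n in ['wrist']:
  a=bot.grab_frame(n)[:,:,::-1]
  cv2.imwrite(f'pics/{n}4.png',a)
E
```

```text
clock: 5.27
position: [0.5702, -0.1545, 0.1218]
tool_rot: [-1.569, 0.001, 1.458]
force: [-0.4, -0.3, -5.2]
grip_width: 0.022
pos [ 0.5702 -0.1545  0.1218] yaw 1.4577 dx 1.2 dy -0.2 dz 0.3 yaw -0.001 F [-0.4 -0.3 -5.2] M [-0.06 -0.    0.03] q7 1.745
```

View pics/wrist4.png

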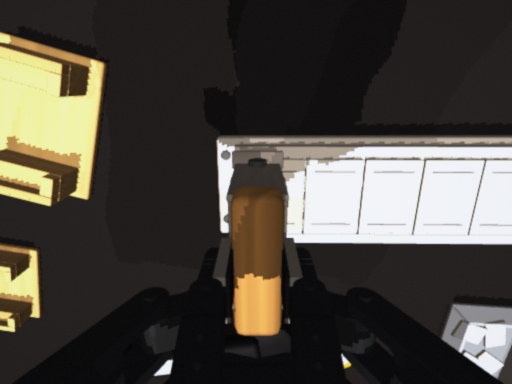

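```bash
python3 -m crank '[{"hand":1,"dx":2,"dy":2,"dz":0,"yaw":0},{"hand":1,"dx":2,"dy":4,"dz":0,"yaw":0},{"hand":1,"dx":2,"dy":4,"dz":0,"yaw":0}]'; python3 -m crank '[{"hand":1,"dx":0,"dy":1,"dz":0,"yaw":0},{"hand":1,"dx":0,"dy":2,"dz":0,"yaw":0},{"hand":1,"dx":0,"dy":2,"dz":0,"yaw":0}]'
```

```text
clock: 5.57
position: [0.5711, -0.1517, 0.1182]
tool_rot: [-1.571, -0.0, 1.459]
force: [-0.6, 0.5, -5.7]
grip_width: 0.0221
clock: 5.82
position: [0.5711, -0.1515, 0.1162]
tool_rot: [-1.571, 0.0, 1.459]
force: [0.3, -0.1, -5.6]
grip_width: 0.0221
```

```bash
python3 -m crank '[{"hand":1,"dx":0,"dy":1,"dz":0,"yaw":0},{"hand":1,"dx":0,"dy":2,"dz":0,"yaw":0},{"hand":1,"dx":0,"dy":2,"dz":0,"yaw":0}]'
```

```text
clock: 6.07
position: [0.5711, -0.1514, 0.1141]
tool_rot: [-1.571, -0.0, 1.459]
force: [0.1, -0.6, -4.3]
grip_width: 0.0219
```

```bash
python3 -m crank '[{"hand":1,"dx":0,"dy":1,"dz":0,"yaw":0},{"hand":1,"dx":0,"dy":2,"dz":0,"yaw":0},{"hand":1,"dx":0,"dy":2,"dz":0,"yaw":0}]'
```

```text
clock: 6.32
position: [0.5711, -0.1514, 0.1121]
tool_rot: [-1.571, 0.0, 1.459]
force: [0.4, 0.8, -4.8]
grip_width: 0.0218
```

```bash
python3 -m crank '[{"hand":1,"dx":0,"dy":1,"dz":0,"yaw":0},{"hand":1,"dx":0,"dy":1,"dz":0,"yaw":0}]'
```

```text
clock: 6.48
position: [0.5713, -0.1515, 0.1113]
tool_rot: [-1.571, 0.0, 1.459]
force: [-1.1, 0.6, -5.3]
grip_width: 0.0221
```

```bash
python3 -m crank '[{"hand":1,"dx":0,"dy":1,"dz":0,"yaw":0},{"hand":1,"dx":0,"dy":1,"dz":0,"yaw":0}]'
```

```text
clock: 6.65
position: [0.5714, -0.1515, 0.1106]
tool_rot: [-1.571, 0.0, 1.459]
force: [-0.4, -0.3, 0.9]
grip_width: 0.022
```

```bash
python3 -m crank '[{"hand":1,"dx":0,"dy":0.5,"dz":0,"yaw":0},{"hand":1,"dx":0,"dy":0.5,"dz":0,"yaw":0}]'
```

```text
clock: 6.82
position: [0.5714, -0.1515, 0.11]
tool_rot: [-1.571, 0.0, 1.459]
force: [-1.4, 0.3, 4.1]
grip_width: 0.0217
```

```bash
python3 -m crank '[{"hand":1,"dx":0,"dy":0.5,"dz":0,"yaw":0},{"hand":1,"dx":0,"dy":1,"dz":0,"yaw":0},{"hand":1,"dx":0,"dy":1,"dz":0,"yaw":0}]'
```

```text
clock: 7.07
position: [0.5713, -0.1515, 0.1088]
tool_rot: [-1.571, 0.0, 1.459]
force: [0.1, -0.2, 3.3]
grip_width: 0.022
```

```bash
python3 -m crank '[{"hand":1,"dx":0,"dy":0.5,"dz":0,"yaw":0},{"hand":1,"dx":0,"dy":0.5,"dz":0,"yaw":0}]'
```

```text
clock: 7.23
position: [0.5713, -0.1515, 0.1083]
tool_rot: [-1.571, 0.0, 1.459]
force: [-0.6, -0.5, 3.7]
grip_width: 0.0219
```

```bash
python3 -m crank '[{"hand":1,"dx":0,"dy":0.5,"dz":0,"yaw":0},{"hand":1,"dx":0,"dy":0.5,"dz":0,"yaw":0}]'
```

```text
clock: 7.4
position: [0.5714, -0.1515, 0.108]
tool_rot: [-1.571, 0.0, 1.459]
force: [-1.4, -0.5, 7.7]
grip_width: 0.0221
```

```bash
python3 -m crank '[{"hand":1,"dx":0,"dy":0.4,"dz":0,"yaw":0},{"hand":1,"dx":0,"dy":0.4,"dz":0,"yaw":0}]'
```

```text
clock: 7.57
position: [0.5715, -0.1516, 0.1079]
tool_rot: [-1.572, 0.0, 1.459]
force: [-1.5, 1.1, 12.8]
grip_width: 0.022
```

```bash
python3 -m crank '[{"hand":1,"dx":2,"dy":0,"dz":0,"yaw":0},{"hand":1,"dx":5,"dy":0,"dz":0,"yaw":0},{"hand":1,"dx":8,"dy":0,"dz":0,"yaw":0},{"hand":1,"dx":8,"dy":0,"dz":0,"yaw":0}]'
```

```text
clock: 7.9
position: [0.5725, -0.1432, 0.108]
tool_rot: [-1.572, -0.0, 1.459]
force: [-2.1, 0.7, 14.8]
grip_width: 0.0221
```

```bash
python3 -m crank '[{"hand":1,"dx":2,"dy":-0.3,"dz":0,"yaw":0},{"hand":1,"dx":5,"dy":-0.35,"dz":0,"yaw":0},{"hand":1,"dx":8,"dy":-0.4,"dz":0,"yaw":0},{"hand":1,"dx":8,"dy":-0.4,"dz":0,"yaw":0}]'
```

```text
clock: 8.23
position: [0.5734, -0.1351, 0.1082]
tool_rot: [-1.571, -0.0, 1.459]
force: [-2.0, -0.1, 11.8]
grip_width: 0.0222
```

```bash
python3 -m crank '[{"hand":1,"dx":3,"dy":-0.06,"dz":0,"yaw":0},{"hand":1,"dx":6,"dy":-0.12,"dz":0,"yaw":0},{"hand":1,"dx":9,"dy":-0.19,"dz":0,"yaw":0},{"hand":1,"dx":10,"dy":-0.22,"dz":0,"yaw":0},{"hand":1,"dx":10,"dy":-0.22,"dz":0,"yaw":0}]'
```

```text
clock: 8.65
position: [0.5743, -0.1264, 0.1084]
tool_rot: [-1.572, 0.001, 1.459]
force: [-2.6, -4.1, 10.5]
grip_width: 0.0219
```

```bash
python3 -m crank '[{"hand":1,"dx":2,"dy":-0.04,"dz":0,"yaw":0},{"hand":1,"dx":4,"dy":-0.08,"dz":0,"yaw":0},{"hand":1,"dx":6,"dy":-0.12,"dz":0,"yaw":0},{"hand":1,"dx":6,"dy":-0.12,"dz":0,"yaw":0}]'
```

```text
clock: 8.98
position: [0.575, -0.1196, 0.1085]
tool_rot: [-1.571, 0.0, 1.459]
force: [-2.4, -1.6, 10.5]
grip_width: 0.0223
```

```bash
python3 -m crank '[{"hand":1,"dx":3,"dy":-0.05,"dz":0,"yaw":0},{"hand":1,"dx":6,"dy":-0.1,"dz":0,"yaw":0},{"hand":1,"dx":9,"dy":-0.15,"dz":0,"yaw":0},{"hand":1,"dx":12,"dy":-0.2,"dz":0,"yaw":0},{"hand":1,"dx":12,"dy":-0.2,"dz":0,"yaw":0}]'
```

```text
clock: 9.4
position: [0.5765, -0.1072, 0.1088]
tool_rot: [-1.571, -0.0, 1.459]
force: [-1.3, -0.1, 12.0]
grip_width: 0.0221
```

```bash
python3 -m crank '[{"hand":1,"dx":3,"dy":-0.1,"dz":0,"yaw":0},{"hand":1,"dx":6,"dy":-0.18,"dz":0,"yaw":0},{"hand":1,"dx":9,"dy":-0.25,"dz":0,"yaw":0},{"hand":1,"dx":12,"dy":-0.32,"dz":0,"yaw":0},{"hand":1,"dx":15,"dy":-0.39,"dz":0,"yaw":0},{"hand":1,"dx":15,"dy":-0.39,"dz":0,"yaw":0}]'
```

```text
clock: 9.9
position: [0.5781, -0.0923, 0.1091]
tool_rot: [-1.571, -0.0, 1.459]
force: [-1.9, -0.2, 10.0]
grip_width: 0.0221
```

```bash
python3 -m crank '[{"hand":1,"dx":3,"dy":-0.02,"dz":0,"yaw":0},{"hand":1,"dx":6,"dy":-0.08,"dz":0,"yaw":0},{"hand":1,"dx":9,"dy":-0.13,"dz":0,"yaw":0},{"hand":1,"dx":12,"dy":-0.19,"dz":0,"yaw":0},{"hand":1,"dx":15,"dy":-0.25,"dz":0,"yaw":0},{"hand":1,"dx":15,"dy":-0.25,"dz":0,"yaw":0}]'
```

```text
clock: 10.4
position: [0.5797, -0.0779, 0.1093]
tool_rot: [-1.571, 0.0, 1.459]
force: [-2.1, -1.2, 9.5]
grip_width: 0.0219
```

```bash
python3 -m crank '[{"hand":1,"dx":3,"dy":0.0,"dz":0,"yaw":0},{"hand":1,"dx":6,"dy":-0.03,"dz":0,"yaw":0},{"hand":1,"dx":9,"dy":-0.07,"dz":0,"yaw":0},{"hand":1,"dx":12,"dy":-0.12,"dz":0,"yaw":0},{"hand":1,"dx":15,"dy":-0.17,"dz":0,"yaw":0},{"hand":1,"dx":15,"dy":-0.17,"dz":0,"yaw":0}]'
```

```text
clock: 10.9
position: [0.5815, -0.0625, 0.1096]
tool_rot: [-1.571, -0.0, 1.459]
force: [-1.2, 0.3, 11.9]
grip_width: 0.0218
```

```bash
python3 -m crank '[{"hand":1,"dx":3,"dy":-0.08,"dz":0,"yaw":0},{"hand":1,"dx":6,"dy":-0.14,"dz":0,"yaw":0},{"hand":1,"dx":9,"dy":-0.2,"dz":0,"yaw":0},{"hand":1,"dx":12,"dy":-0.26,"dz":0,"yaw":0},{"hand":1,"dx":15,"dy":-0.32,"dz":0,"yaw":0},{"hand":1,"dx":15,"dy":-0.32,"dz":0,"yaw":0}]'
```

```text
clock: 11.4
position: [0.5832, -0.0475, 0.1099]
tool_rot: [-1.571, -0.0, 1.459]
force: [-1.7, -0.2, 10.7]
grip_width: 0.0222
```

```bash
python3 to.py 0.5837 -.032 .11 1.459
```

```text
pos [ 0.5832 -0.0475  0.1099] yaw 1.4594 dx 15.5 dy -0.1 dz 1.2 yaw 0.000 F [-1.7 -0.2 10.7] M [ 0.19  0.42 -0.09] q7 1.572
```

```bash
python3 -m crank '[{"hand":1,"dx":3,"dy":-0.05,"dz":0,"yaw":0},{"hand":1,"dx":6,"dy":-0.1,"dz":0,"yaw":0},{"hand":1,"dx":9,"dy":-0.16,"dz":0,"yaw":0},{"hand":1,"dx":12,"dy":-0.21,"dz":0,"yaw":0},{"hand":1,"dx":15,"dy":-0.26,"dz":0,"yaw":0},{"hand":1,"dx":15,"dy":-0.26,"dz":0,"yaw":0}]'
```

```text
clock: 11.9
position: [0.5848, -0.0328, 0.1101]
tool_rot: [-1.571, -0.0, 1.459]
force: [-1.6, 0.0, 10.3]
grip_width: 0.022
```

```bash
python3 -m crank '[{"hand":1,"dx":3,"dy":-0.03,"dz":0,"yaw":0},{"hand":1,"dx":6,"dy":-0.07,"dz":0,"yaw":0},{"hand":1,"dx":9,"dy":-0.12,"dz":0,"yaw":0},{"hand":1,"dx":12,"dy":-0.18,"dz":0,"yaw":0},{"hand":1,"dx":15,"dy":-0.24,"dz":0,"yaw":0},{"hand":1,"dx":15,"dy":-0.24,"dz":0,"yaw":0}]'
```

```text
clock: 12.4
position: [0.5866, -0.0177, 0.1104]
tool_rot: [-1.572, -0.0, 1.459]
force: [-2.3, 0.1, 11.7]
grip_width: 0.0222
```

```bash
python3 -m crank '[{"hand":1,"dx":3,"dy":-0.08,"dz":0.1,"yaw":0},{"hand":1,"dx":6,"dy":-0.14,"dz":0.2,"yaw":0},{"hand":1,"dx":9,"dy":-0.2,"dz":0.3,"yaw":0},{"hand":1,"dx":12,"dy":-0.26,"dz":0.3,"yaw":0},{"hand":1,"dx":15,"dy":-0.32,"dz":0.3,"yaw":0},{"hand":1,"dx":15,"dy":-0.32,"dz":0.3,"yaw":0}]'
```

```text
clock: 12.9
position: [0.5881, -0.0027, 0.1107]
tool_rot: [-1.572, -0.0, 1.459]
force: [-0.8, 1.0, 9.7]
grip_width: 0.0222
```

```bash
python3 -m crank '[{"hand":1,"dx":3,"dy":-0.01,"dz":0,"yaw":0},{"hand":1,"dx":6,"dy":-0.05,"dz":0.1,"yaw":0},{"hand":1,"dx":9,"dy":-0.1,"dz":0.1,"yaw":0},{"hand":1,"dx":12,"dy":-0.16,"dz":0.2,"yaw":0},{"hand":1,"dx":15,"dy":-0.22,"dz":0.2,"yaw":0},{"hand":1,"dx":15,"dy":-0.22,"dz":0.2,"yaw":0}]'
```

```text
clock: 13.4
position: [0.5896, 0.0121, 0.1109]
tool_rot: [-1.572, -0.0, 1.459]
force: [1.0, 0.9, 8.7]
grip_width: 0.022
```

```bash
python3 -m crank '[{"hand":1,"dx":3,"dy":0.06,"dz":0,"yaw":0},{"hand":1,"dx":6,"dy":0.04,"dz":0,"yaw":0},{"hand":1,"dx":9,"dy":0.0,"dz":0,"yaw":0},{"hand":1,"dx":12,"dy":-0.06,"dz":0,"yaw":0},{"hand":1,"dx":15,"dy":-0.11,"dz":0,"yaw":0},{"hand":1,"dx":15,"dy":-0.11,"dz":0,"yaw":0}]'
```

```text
clock: 13.9
position: [0.5914, 0.0271, 0.1112]
tool_rot: [-1.572, -0.001, 1.459]
force: [-0.3, 0.2, 12.1]
grip_width: 0.0218
```

```bash
python3 -m crank '[{"hand":1,"dx":3,"dy":-0.09,"dz":0,"yaw":0},{"hand":1,"dx":6,"dy":-0.15,"dz":0,"yaw":0},{"hand":1,"dx":9,"dy":-0.2,"dz":0,"yaw":0},{"hand":1,"dx":12,"dy":-0.26,"dz":0,"yaw":0},{"hand":1,"dx":15,"dy":-0.32,"dz":0,"yaw":0},{"hand":1,"dx":15,"dy":-0.32,"dz":0,"yaw":0}]'
```

```text
clock: 14.4
position: [0.593, 0.0421, 0.1115]
tool_rot: [-1.572, -0.001, 1.459]
force: [-0.1, 1.0, 11.0]
grip_width: 0.0224
```

```bash
python3 -m crank '[{"hand":1,"dx":3,"dy":-0.05,"dz":0,"yaw":0},{"hand":1,"dx":6,"dy":-0.1,"dz":0,"yaw":0},{"hand":1,"dx":9,"dy":-0.15,"dz":0,"yaw":0},{"hand":1,"dx":12,"dy":-0.2,"dz":0,"yaw":0},{"hand":1,"dx":15,"dy":-0.25,"dz":0,"yaw":0},{"hand":1,"dx":15,"dy":-0.25,"dz":0,"yaw":0}]'
```

```text
clock: 14.9
position: [0.5947, 0.0569, 0.1117]
tool_rot: [-1.572, -0.001, 1.459]
force: [1.0, -0.7, 10.2]
grip_width: 0.022
```

```bash
python3 -m crank '[{"hand":1,"dx":3,"dy":-0.03,"dz":0,"yaw":0},{"hand":1,"dx":6,"dy":-0.06,"dz":0,"yaw":0},{"hand":1,"dx":9,"dy":-0.1,"dz":0,"yaw":0},{"hand":1,"dx":12,"dy":-0.16,"dz":0,"yaw":0},{"hand":1,"dx":15,"dy":-0.21,"dz":0,"yaw":0},{"hand":1,"dx":15,"dy":-0.21,"dz":0,"yaw":0}]'
```

```text
clock: 15.4
position: [0.5964, 0.0719, 0.112]
tool_rot: [-1.572, -0.001, 1.459]
force: [0.3, 0.9, 10.8]
grip_width: 0.0221
```

```bash
python3 -m crank '[{"hand":1,"dx":3,"dy":-0.04,"dz":0,"yaw":0},{"hand":1,"dx":6,"dy":-0.09,"dz":0,"yaw":0},{"hand":1,"dx":9,"dy":-0.15,"dz":0,"yaw":0},{"hand":1,"dx":12,"dy":-0.2,"dz":0,"yaw":0},{"hand":1,"dx":15,"dy":-0.26,"dz":0,"yaw":0},{"hand":1,"dx":17,"dy":-0.3,"dz":0,"yaw":0},{"hand":1,"dx":17,"dy":-0.3,"dz":0,"yaw":0}]'; python3 to.py .5701 -.1532 .122 1.459
```

```text
clock: 15.98
position: [0.5982, 0.0887, 0.1123]
tool_rot: [-1.572, -0.001, 1.459]
force: [-0.9, 0.3, 12.2]
grip_width: 0.022
pos [0.5982 0.0887 0.1123] yaw 1.4594 dx -243.5 dy -9.7 dz 1.1 yaw 0.000 F [-0.9  0.3 12.2] M [ 0.1   0.09 -0.02] q7 1.35
```

The height rose steadily from 0.1079 to 0.1123 m along the whole row, so every plate seems to be bottomed. I'll lift straight up and look.

```bash
python3 -m crank '[{"hand":1,"dx":0,"dy":-5,"dz":0,"yaw":0},{"hand":1,"dx":0,"dy":-20,"dz":0,"yaw":0},{"hand":1,"dx":0,"dy":-50,"dz":0,"yaw":0},{"hand":1,"dx":0,"dy":-60,"dz":0,"yaw":0},{"hand":1,"dx":-20,"dy":-60,"dz":0,"yaw":0},{"hand":1,"dx":-55,"dy":-60,"dz":0,"yaw":0},{"hand":1,"dx":-95,"dy":-60,"dz":0,"yaw":0},{"hand":1,"dx":-135,"dy":-60,"dz":0,"yaw":0},{"hand":1,"dx":-175,"dy":-60,"dz":0,"yaw":0},{"hand":1,"dx":-210,"dy":-60,"dz":0,"yaw":0},{"hand":1,"dx":-235,"dy":-60,"dz":0,"yaw":0},{"hand":1,"dx":-244,"dy":-60,"dz":0,"yaw":0}]'
python3 - <<'E'
from h import *
for n in ['wrist','scene']:
  a=bot.grab_frame(n)[:,:,::-1]
  cv2.imwrite(f'pics/{n}5.png',a)
cv2.imwrite('pics/scene5z.png',cv2.resize(a[145:275,205:305],None,fx=4.5,fy=4.5,interpolation=cv2.INTER_CUBIC))
b=cv2.imread('pics/scene0.png')
cv2.imwrite('pics/scene0z.png',cv2.resize(b[145:275,205:305],None,fx=4.5,fy=4.5,interpolation=cv2.INTER_CUBIC))
E
python3 to.py .4964 -.3165 .1578 1.197
```

```text
clock: 16.98
position: [0.5689, -0.1592, 0.1713]
tool_rot: [-1.57, 0.002, 1.454]
force: [0.7, -0.5, -6.1]
grip_width: 0.0221
pos [ 0.5696 -0.1566  0.1712] yaw 1.4557 dx -167.3 dy 13.4 dz 54.3 yaw 0.259 F [ 0.2  1.2 -5.5] M [ 0.04 -0.03 -0.01] q7 1.752
```

View pics/scene5z.png

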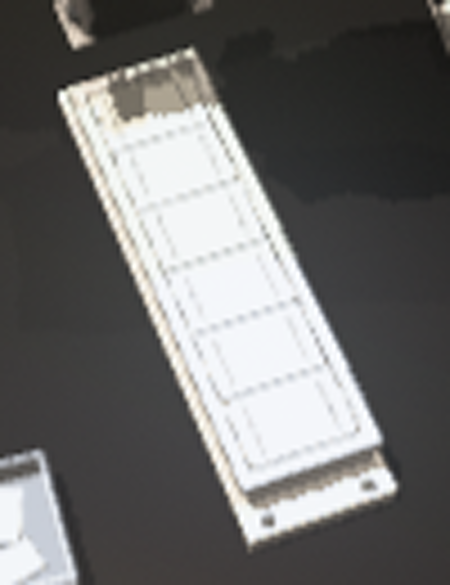

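View pics/wrist5.png

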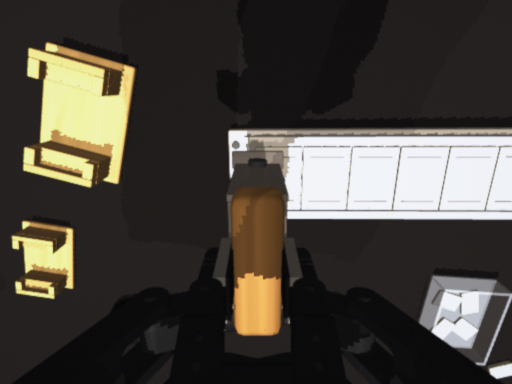

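View pics/scene0z.png

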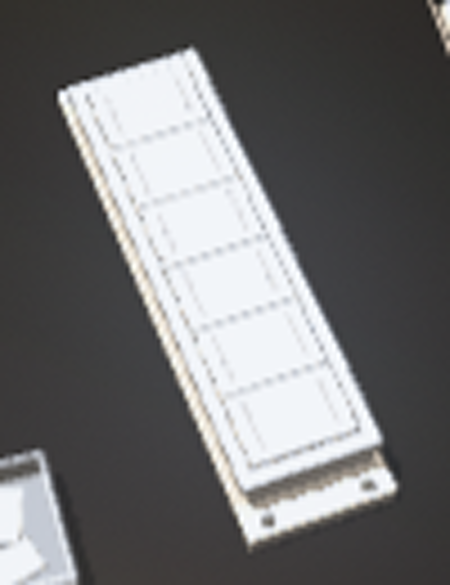

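The roller sits in the grip as before (bar at rows 188–334). The plate row shows no misfit and the rail hasn't moved. Next I return above the rest.

```bash
python3 -m crank '[{"hand":1,"dx":-20,"dy":2,"dz":6,"yaw":0.03},{"hand":1,"dx":-50,"dy":5,"dz":16,"yaw":0.08},{"hand":1,"dx":-85,"dy":8,"dz":27,"yaw":0.13},{"hand":1,"dx":-120,"dy":11,"dz":39,"yaw":0.19},{"hand":1,"dx":-150,"dy":13,"dz":49,"yaw":0.24},{"hand":1,"dx":-167,"dy":13,"dz":54,"yaw":0.259},{"hand":1,"dx":-167,"dy":13,"dz":54,"yaw":0.259},{"hand":1,"dx":-167,"dy":13,"dz":54,"yaw":0.259},{"hand":1,"dx":-167,"dy":13,"dz":54,"yaw":0.259}]';python3 to.py .4964 -.3165 .1578 1.197
```

```text
clock: 17.83
position: [0.4989, -0.3126, 0.1583]
tool_rot: [-1.57, -0.001, 1.202]
force: [0.4, 0.1, -5.1]
grip_width: 0.0221
pos [ 0.4989 -0.3126  0.1583] yaw 1.2021 dx -4.6 dy 0.5 dz 0.9 yaw 0.005 F [ 0.4  0.1 -5.1] M [ 0.05 -0.05 -0.04] q7 1.843
```

```bash
python3 -m crank '[{"hand":1,"dx":-4.6,"dy":0,"dz":1,"yaw":0.005},{"hand":1,"dx":-4.6,"dy":0,"dz":1,"yaw":0.005},{"hand":1,"dx":-4.6,"dy":0,"dz":1,"yaw":0.005},{"hand":1,"dx":-4.6,"dy":10,"dz":1,"yaw":0.005},{"hand":1,"dx":-4.6,"dy":25,"dz":1,"yaw":0.005},{"hand":1,"dx":-4.6,"dy":40,"dz":1,"yaw":0.005},{"hand":1,"dx":-4.6,"dy":45,"dz":1,"yaw":0.005},{"hand":1,"dx":-4.6,"dy":45,"dz":1,"yaw":0.005}]';python3 to.py .4964 -.3165 .0976 1.197;python3 - <<'E'
from h import *
for n in ['wrist','scene']:
  a=bot.grab_frame(n)[:,:,::-1]
  cv2.imwrite(f'pics/{n}6.png',a)
cv2.imwrite('pics/scene6z.png',cv2.resize(a[75:145,195:275],None,fx=7,fy=7,interpolation=cv2.INTER_CUBIC))
E
```

```text
clock: 18.5
position: [0.4949, -0.3176, 0.1121]
tool_rot: [-1.568, -0.0, 1.195]
force: [0.2, -0.8, -4.1]
grip_width: 0.0218
pos [ 0.4949 -0.3176  0.1121] yaw 1.1952 dx 1.6 dy 14.5 dz -1.0 yaw -0.002 F [ 0.2 -0.8 -4.1] M [-0.04  0.01  0.03] q7 1.865
```

View pics/scene6z.png

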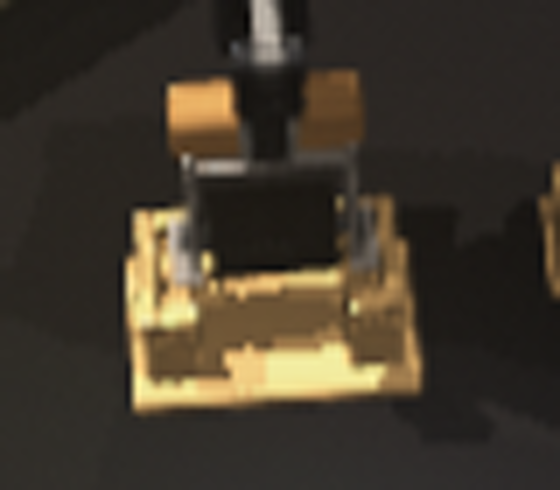

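View pics/wrist6.png

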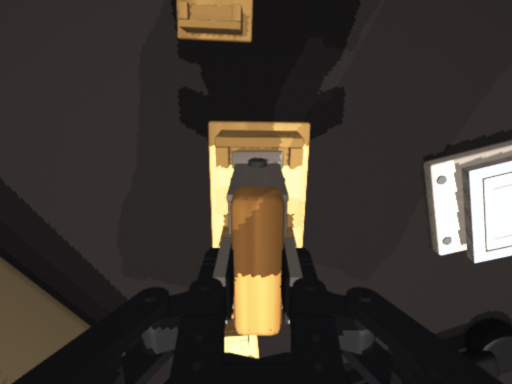

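The roller hangs over the large rest with its feet inside the lips. It needs only a 1–2 mm correction before lowering.

```bash
python3 -m crank '[{"hand":1,"dx":1.4,"dy":0,"dz":-1,"yaw":0},{"hand":1,"dx":1.4,"dy":0,"dz":-1,"yaw":0},{"hand":1,"dx":1.4,"dy":4,"dz":-1,"yaw":0},{"hand":1,"dx":1.4,"dy":8,"dz":-1,"yaw":0},{"hand":1,"dx":1.4,"dy":11,"dz":-1,"yaw":0},{"hand":1,"dx":1.4,"dy":12.5,"dz":-1,"yaw":0},{"hand":1,"dx":1.4,"dy":12.5,"dz":-1,"yaw":0}]';python3 to.py .4964 -.3165 .0976 1.197
```

```text
clock: 19.18
position: [0.4967, -0.3172, 0.1007]
tool_rot: [-1.57, -0.0, 1.195]
force: [-0.6, -0.4, -4.6]
grip_width: 0.022
pos [ 0.4967 -0.3172  0.1007] yaw 1.1949 dx 0.6 dy 3.1 dz 0.5 yaw -0.002 F [-0.6 -0.4 -4.6] M [-0.03 -0.01 -0.08] q7 1.867
```

```bash
python3 -m crank '[{"hand":1,"dx":0.6,"dy":1,"dz":0.5,"yaw":0},{"hand":1,"dx":0.6,"dy":2,"dz":0.5,"yaw":0},{"hand":1,"dx":0.6,"dy":2.6,"dz":0.5,"yaw":0},{"hand":1,"dx":0.6,"dy":2.6,"dz":0.5,"yaw":0}]';python3 to.py .4964 -.3165 .0976 1.197
```

```text
clock: 19.52
position: [0.4966, -0.3165, 0.0985]
tool_rot: [-1.571, 0.0, 1.195]
force: [-0.3, -0.1, -4.1]
grip_width: 0.0218
pos [ 0.4966 -0.3165  0.0985] yaw 1.1949 dx -0.0 dy 0.9 dz 0.2 yaw -0.002 F [-0.3 -0.1 -4.1] M [0.   0.   0.04] q7 1.868
```

```bash
python3 -m crank '[{"hand":1,"dx":0,"dy":0.6,"dz":0,"yaw":0},{"hand":1,"dx":0,"dy":0.9,"dz":0,"yaw":0},{"hand":1,"dx":0,"dy":0.9,"dz":0,"yaw":0}]';python3 to.py .4964 -.3165 .0976 1.197
```

```text
clock: 19.77
position: [0.4967, -0.3166, 0.0978]
tool_rot: [-1.571, -0.0, 1.195]
force: [-1.2, 1.1, -3.0]
grip_width: 0.0219
pos [ 0.4967 -0.3166  0.0978] yaw 1.195 dx -0.1 dy 0.2 dz 0.3 yaw -0.002 F [-1.2  1.1 -3. ] M [0.04 0.09 0.07] q7 1.868
```

```bash
python3 -m crank '[{"hand":1,"dx":0,"dy":0.5,"dz":0,"yaw":0},{"hand":1,"dx":0,"dy":0.5,"dz":0,"yaw":0}]'
```

```text
clock: 19.93
position: [0.4967, -0.3166, 0.0978]
tool_rot: [-1.571, -0.0, 1.195]
force: [-3.0, 1.7, 7.4]
grip_width: 0.0217
```

The roller is on the cheeks, so I release.

```bash
python3 -m crank '[{"hand":0.6,"dx":0,"dy":0,"dz":0,"yaw":0},{"hand":0.4,"dx":0,"dy":0,"dz":0,"yaw":0},{"hand":0,"dx":0,"dy":0,"dz":0,"yaw":0},{"hand":0,"dx":0,"dy":0,"dz":0,"yaw":0},{"hand":0,"dx":0,"dy":0,"dz":0,"yaw":0},{"hand":0,"dx":0,"dy":0,"dz":0,"yaw":0},{"hand":0,"dx":0,"dy":0,"dz":0,"yaw":0}]'
```

```text
clock: 20.52
position: [0.4967, -0.3165, 0.0972]
tool_rot: [-1.571, 0.0, 1.195]
force: [-0.6, -0.2, 1.0]
grip_width: 0.0854
```

```bash
python3 -m crank '[{"hand":0,"dx":0,"dy":-10,"dz":0,"yaw":0},{"hand":0,"dx":0,"dy":-30,"dz":0,"yaw":0},{"hand":0,"dx":0,"dy":-60,"dz":0,"yaw":0},{"hand":0,"dx":0,"dy":-95,"dz":0,"yaw":0},{"hand":0,"dx":0,"dy":-130,"dz":0,"yaw":0},{"hand":0,"dx":0,"dy":-155,"dz":0,"yaw":0},{"hand":0,"dx":0,"dy":-155,"dz":0,"yaw":0},{"hand":0,"dx":0,"dy":-155,"dz":0,"yaw":0},{"hand":0,"dx":0,"dy":-155,"dz":0,"yaw":0}]';python3 - <<'E'
from h import *
for n in ['wrist','scene']:
  a=bot.grab_frame(n)[:,:,::-1]
  cv2.imwrite(f'pics/{n}7.png',a)
cv2.imwrite('pics/scene7z.png',cv2.resize(a,None,fx=1.5,fy=1.5,interpolation=cv2.INTER_CUBIC))
b=cv2.imread('pics/scene0.png')
cv2.imwrite('pics/cmp7.png',np.hstack([cv2.resize(i[75:145,200:270],None,fx=5.5,fy=5.5,interpolation=cv2.INTER_CUBIC) for i in (b,a)]))
print(bot.observe()['force'])
E
```

```text
clock: 21.27
position: [0.4964, -0.3163, 0.2521]
tool_rot: [-1.57, -0.0, 1.195]
force: [-0.1, 0.3, -0.7]
grip_width: 0.0854
[ 0.37602055 -0.16207097 -0.78215564]
```

View pics/scene7z.png

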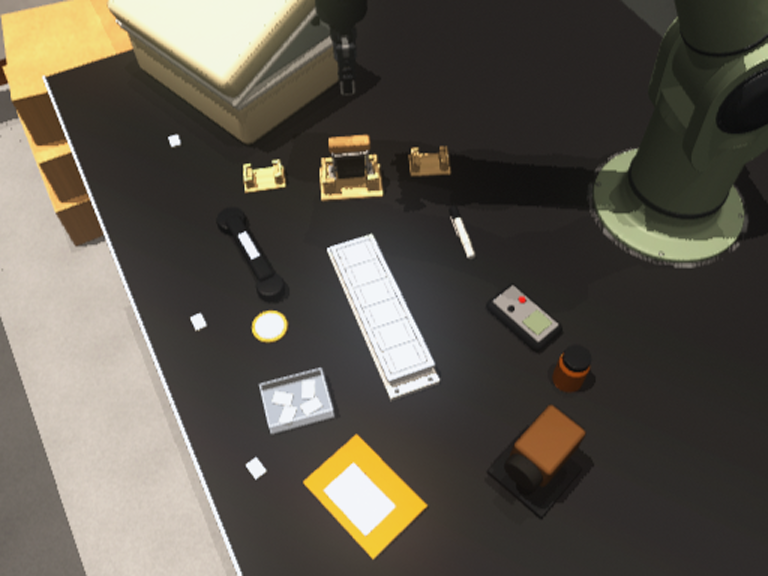

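View pics/wrist7.png

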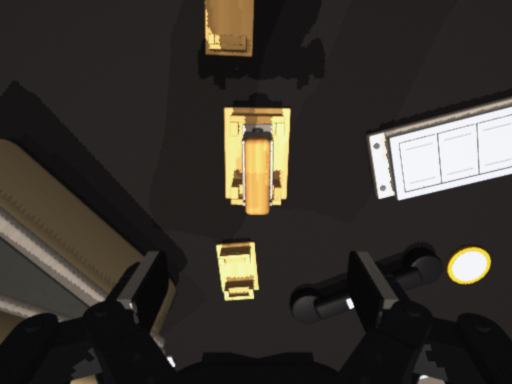

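View pics/cmp7.png

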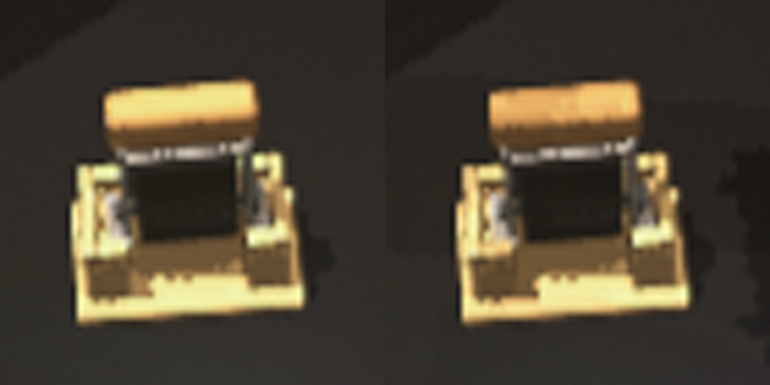

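The roller stands in its rest just as it did at the start (before and after crops match). The other objects are where they were, and the gripper is clear. Handing in.

```bash
python3 -c "
from workcell import bot
print(bot.job_done())"
```

```text
the job is handed in; nothing more can be done
None
```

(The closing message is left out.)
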